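# Pump the grinder's lubricator and take a dip reading

### The job

Work the hand pump of the lubricator: pull its cranked lever towards the robot through its full stroke and ease it back to rest slowly, without letting it fly back. Then take the gauge rod from its rack by the handle, slide it down the slanting guide tube until its collar stops on the tube's mouth, and draw it right out again. Finish while still holding the rod in the gripper: rod level, well clear of the tube, at least 20 cm above the bench and still, so that the tip can be read; leave the other things on the bench alone.

Things in the scene. Friction and masses are not known exactly. Their poses are not given: they have to be found in the camera images.
- lubricator: Hand-pump lubricator bolted to the bench: a grey steel tank 110 (x) x 160 (y) x 105 (z) mm on a slightly wider foot plate. Origin at the centre of its underside; z up. The pump lever stands on the tank's top towards its -y end, the guide tube slants up and out of its +y end.
- lever_pivot (a point): Centre of the lever's hinge, on the tank's top (in the lubricator's frame at 0, -50, 115 mm). The hinge axis is the lubricator's y axis; the point's axes are the lubricator's.
- lever_grip (a point): Middle of the lever's black round grip: a level bar 18 mm thick, 66 mm long, sticking out from the top of the 12 mm lever shaft to the lubricator's -y, parallel to the hinge. This point is 42 mm to the -y side of the shaft, 120 mm from the hinge axis. The grip can be straddled from above, fingers closing along the lubricator's x. At rest its axes are the lubricator's.
- pump_lever (a joint): Angle of the pump lever, rad: 0 at rest, leaning 0.35 rad from upright to the lubricator's +x (away from the robot); grows as it is pulled to the lubricator's -x; hard stop at 0.95, leaning 0.60 rad to -x. A spring always drives it back to 0: about 1.5 N at the grip at rest, about 11 N at full stroke; let go, it flies back.
- guide_tube: Straight steel guide tube fixed to the lubricator. Origin at the centre of its mouth (in the lubricator's frame at 0, 170, 150 mm); its z axis runs along the tube, outwards and up, 40 degrees above horizontal, leaning to the lubricator's +y. Mouth 26 mm across inside and 34 mm outside, narrowing over 16 mm to a bore of 14 mm (22 mm outside). Free depth more than 145 mm.
- rod_rack: Wooden rod rack fixed on the bench: base board 90 x 230 x 10 mm with two notched uprights, 50 mm wide, 12 mm thick and 65 to 68 mm high. Origin on the bench below the handle's centre as the rod lies in the rack; the rod lies along the rack's y, tip to -y; uprights at y = +37 mm (under the handle's end) and y = -165 mm (under the shaft near the tip). The rod lifts straight up out of the notches, 20 mm.
- rod_handle (a point): Centre of the gauge rod's square handle (14 x 14 mm across, 90 mm long), and the place to grip it; 60 mm above the bench in the rack. The point's axes are the rod's: its -y points along the rod to the tip, z is up as it lies in the rack. The rod weighs about 0.16 kg and balances about 40 mm from here towards the tip.
- rod_collar (a point): Centre of the collar's face that looks to the tip (the face which stops on the tube's mouth), 51 mm from the handle's centre towards the tip. Collar 38 mm across, 6 mm thick. Same axes as rod_handle.
- rod_tip (a point): End of the rod's tip, 191 mm from the handle's centre and 140 mm from the collar's face; the shaft is 8 mm thick with a small chamfer. Same axes as rod_handle.
- spare_wheel: Bystander: spare grinding wheel lying flat, 110 mm across, 20 mm thick. Leave it alone.
- grease_tin: Bystander: steel tin 70 mm across, 80 mm high. Leave it alone.
- spanner: Bystander: spanner, 180 mm long, lying flat. Leave it alone.
There are look-alikes about, which are no part of the job. Of the things that look like the rod_rack, the largest one is meant.

How it is judged:
By the outcome, as a careful person would: the job done as asked, in the order asked, and still so for the second after the job is handed in, while the arm keeps its last pose, push and grip.
It also fails if it takes over 72 s, if anything falls off the work surface, if the arm or the gripper's body presses on something with over 40 N, if the wrist force passes 120 N, or if a joint passes its speed limit or range.

### The arm

A 6-joint arm with a two-finger parallel gripper is mounted at the origin on the work surface. World frame = base frame: x ahead of the robot, y to its left, z up, the work surface at z = 0. Lengths are in m, angles in rad, forces in N, time in s.
With the tool pointing down it reaches from about 0.3 to 0.775 m from the base axis. Payload 14.6 kg.
Tool frame: the origin (TCP) lies at the very end of the fingers, on their centre line; the grasp point (between the pads) lies 19 mm behind it (pinch_z is the distance from the TCP to the grasp point, in m); z points along the fingers, y is the direction in which the jaws open and shut (so a half turn about z gives the same grasp; the last joint's range is limited). The gripper opens to 94 mm and grips with 3 to 60 N. Pads are 16 mm wide; open, the fingers measure 119 mm over their backs; the gripper's body (75 mm by 177 mm) begins 78 mm behind the grasp point.
Start: joints at [-1.361, 0.3, 1.521, -0, 1.321, -0.067], TCP at [0.15, -0.529, 0.205] pointing down, gripper open.
Joint ranges: [-3.03, 3.03], [-0.79, 2.21], [0.23, 2.52], [-1.04, 4.18], [0, 3.07], [-2.55, 2.55]. Speed limits (rad/s): [2.22, 2.22, 2.57, 3.14, 3.14, 3.14].

### API

Orientations are given as [roll, pitch, yaw] about the fixed x, y, z axes, in that order (R = Rz(yaw) Ry(pitch) Rx(roll)).
In Python, from station import get_obs, camera, hand_in, pinch_z gives the robot as it stands.
- The arm moves only by the tool servo_tool, never from a script. Its argument "moves" is a list that holds one entry, the list of rows, each a list of 7 numbers: the turn, a rotation vector about the tool's x, y, z normalised to -1 to 1, where 1 is pi/2 rad, then the shift along the tool's x, y, z normalised to -1 to 1, where 1 is 500 mm, then the closure, from 0 (fully open) to 1 (shut). In form: [[[rx, ry, rz, x, y, z, hand], ...]]. A call has 1 to 12 rows; each row is the pose to reach, as a shift and turn from the pose measured when the call began, along the tool's axes at that moment; what a row does not reach only later rows make up. A row lasts 1/12 s, in which the tool goes at most 41.7 mm and 7.16 degrees, less where a joint would pass 70% of its speed; a pose out of reach is approached as far as the arm can. A call with a number of a shift or a turn outside -1 to 1 is refused whole. A call with a gripper value outside its range is refused whole. The fingers move at their own pace and stop on an object; "squeeze" is the grip in N (left out, the last holds). Time passes only in rows, so rows that repeat a pose let the fingers close. It gives the time, the measured TCP pose, the force and the opening at its end, in the units of the state.
- get_obs(): the state, without advancing time (a new reading comes with each control period).
- camera(name): name is "scene" or "top" or "wrist"; returns a dict with "color" (420x560x3 uint8, red, green, blue), "intrinsics" (3x3 intrinsics, pixels), "rvec" (rotation vector, rad) and "tvec" (3), from world to camera coordinates, as OpenCV has them. Camera axes: x right, y down, z forward; pixel columns grow to the right and rows downward; lengths in m; the calibration is good to about 2 mm. A picture is of the moment at which its call begins. There is no depth.
- hand_in(): hands the job in, once; it reports no verdict.
The state is a dict: "time_s": time; "qpos": joint angles; "joint_vel": joint speeds; "tau": joint torques, N m; "ee_pos": TCP position; "eef_rot": TCP orientation; "force": force on the tool from outside, world axes, zero at the start; "moment": the same for the moment, N m; "grip_width": finger opening in m.
Only numpy, scipy, OpenCV 4.12 (cv2) and the standard library are available. Lean on these libraries where they do the work, as an engineer would, in place of code of your own. Each camera call takes 0.05 s, during which the arm holds its last target.

## Working session

There is one attempt and no reset: what is moved stays moved. The work goes in short steps, Python scripts to look and compute and a tool call to move; the robot and the scene stay as the last step left them, time stands still between calls to the robot, and variables do not carry over. Pictures are saved under pics/ and viewed, and the job is handed in when it is done.

Besides the shell and the picture viewer there is one more tool, called after ">>>" as a command line: name --argument value ..., lists and objects as JSON in quotes. servo_tool: Moves the arm, as the interface text tells. Scaled input: -1 to 1 covers 500 mm each way for a shift and pi/2 rad each way for a turn. Its arguments: {"type":"object","properties":{"moves":{"type":"array"},"squeeze":{"type":"number"}},"required":["moves"]}

```bash
ls; mkdir -p pics; python3 - <<'E'
from station import get_obs,camera,pinch_z
import cv2,numpy as np
print(get_obs(),pinch_z)
for n in ["scene","top","wrist"]:
    c=camera(n); cv2.imwrite(f"pics/{n}0.png",c["color"][:,:,::-1]); 
    R=cv2.Rodrigues(np.array(c["rvec"],float))[0]; print(n,c["intrinsics"],-R.T@np.array(c["tvec"]).ravel())
E
```

```text
pics
{'time_s': 0.0, 'qpos': array([-1.36059465e+00,  3.00480205e-01,  1.52156402e+00,  1.59902781e-05,
        1.32071824e+00, -6.66380292e-02]), 'joint_vel': array([ 2.19892335e-04, -4.71873255e-06,  5.53759271e-04, -1.98378615e-04,
        1.44002903e-04,  2.37217228e-03]), 'tau': array([ 4.66205471e-03, -5.31802726e+01, -3.52735984e+01,  7.09742121e-02,
        2.45187536e-02, -1.03048460e-04]), 'ee_pos': array([ 0.15025095, -0.52880795,  0.20488856]), 'eef_rot': array([-3.14042647e+00, -9.33498433e-05,  2.76835688e-01]), 'force': array([ 1.13633291,  0.58687774, -0.67750843]), 'moment': array([ 0.02186174, -0.03146063, -0.03308355]), 'grip_width': 0.0941045619317734} 0.0188
scene [[469.17096541   0.         287.37869   ]
 [  0.         469.17096541 207.30004422]
 [  0.           0.           1.        ]] [1.16053505 0.36361535 1.17957848]
top [[395.52653271   0.         282.40611846]
 [  0.         395.52653271 215.55353597]
 [  0.           0.           1.        ]] [0.36342101 0.12018438 1.2803815 ]
wrist [[319.61613362   0.         281.0222321 ]
 [  0.         319.61613362 207.10497712]
 [  0.           0.           1.        ]] [ 0.22389276 -0.50766272  0.38596773]
```

View pics/scene0.png

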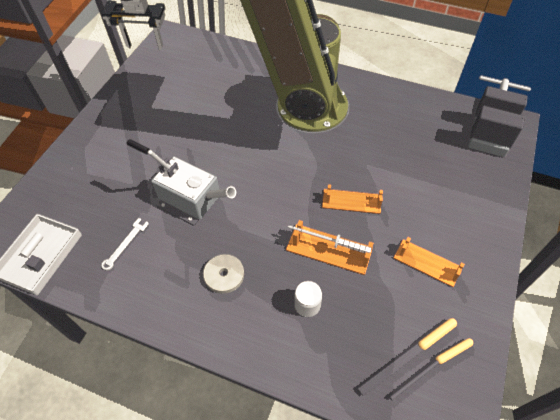

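View pics/top0.png

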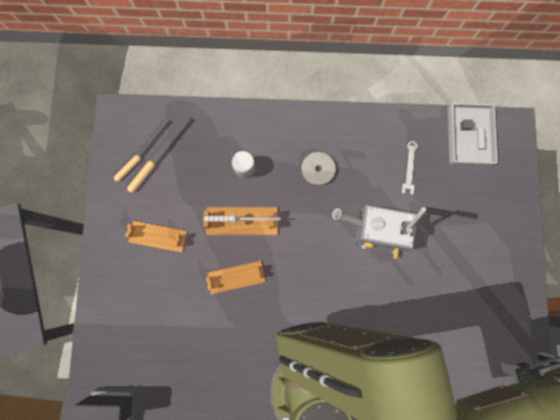

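View pics/wrist0.png

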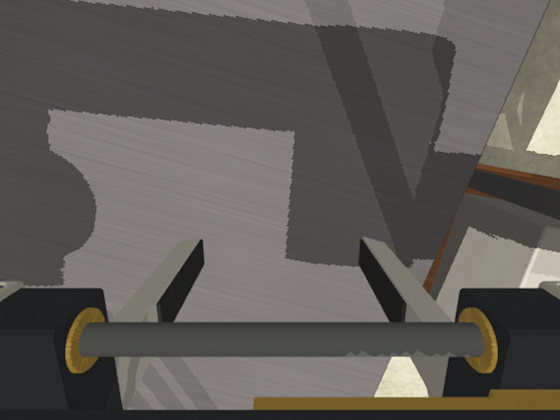

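The only things that could be taken for the rack are three orange racks, in the top view at (241,221), (157,237) and (236,277). The one at (241,221) is the largest and holds the rod. There is one lubricator, at (390,227). I'll check with close crops.

```bash
python3 - <<'E'
import cv2
t=cv2.imread("pics/top0.png"); s=cv2.imread("pics/scene0.png")
cv2.imwrite("pics/c1.png",cv2.resize(t[180:300,110:310],None,fx=4,fy=4,interpolation=cv2.INTER_CUBIC))
cv2.imwrite("pics/c2.png",cv2.resize(t[190:270,320:440],None,fx=6,fy=6,interpolation=cv2.INTER_CUBIC))
cv2.imwrite("pics/c3.png",cv2.resize(s[130:230,115:245],None,fx=6,fy=6,interpolation=cv2.INTER_CUBIC))
cv2.imwrite("pics/c4.png",cv2.resize(s[180:290,270:400],None,fx=5,fy=5,interpolation=cv2.INTER_CUBIC))
E
```

```text
(no output)
```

View pics/c1.png

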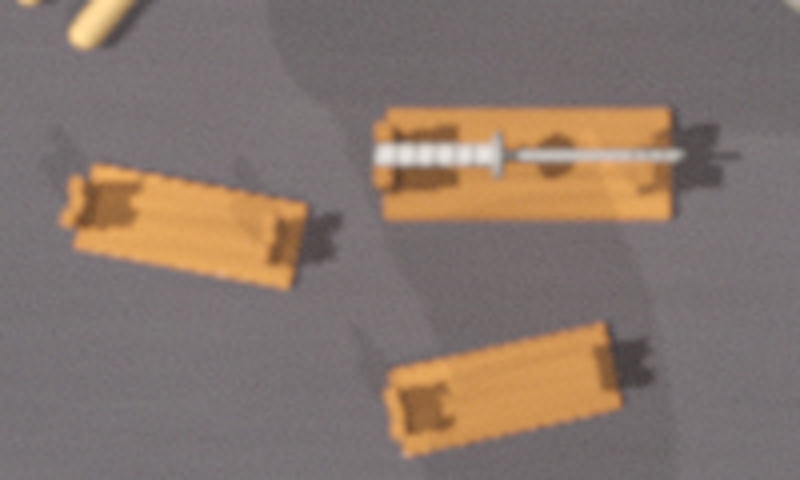

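View pics/c2.png

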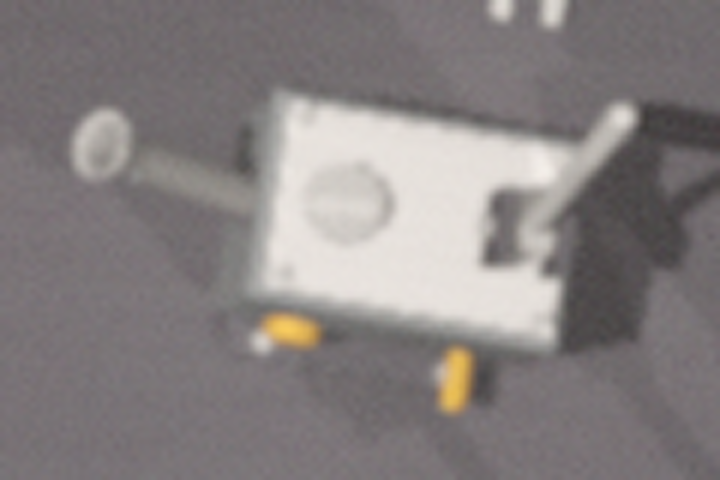

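View pics/c3.png

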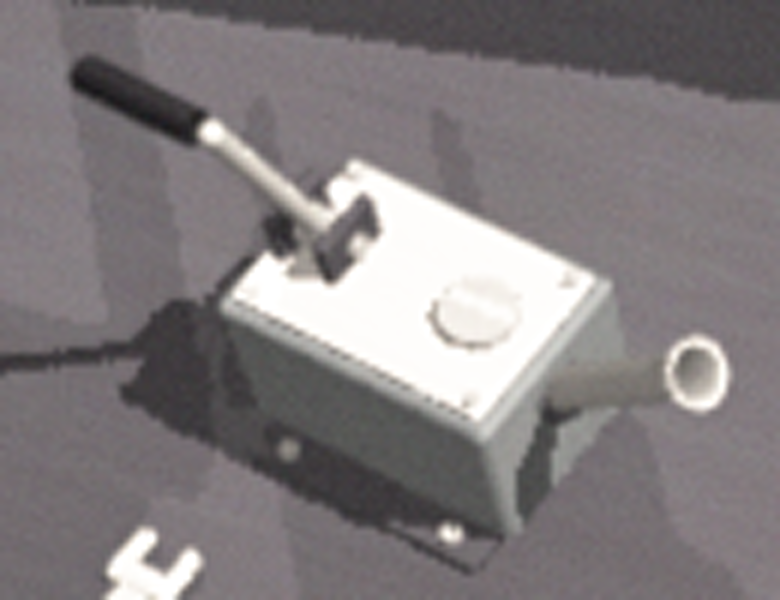

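View pics/c4.png

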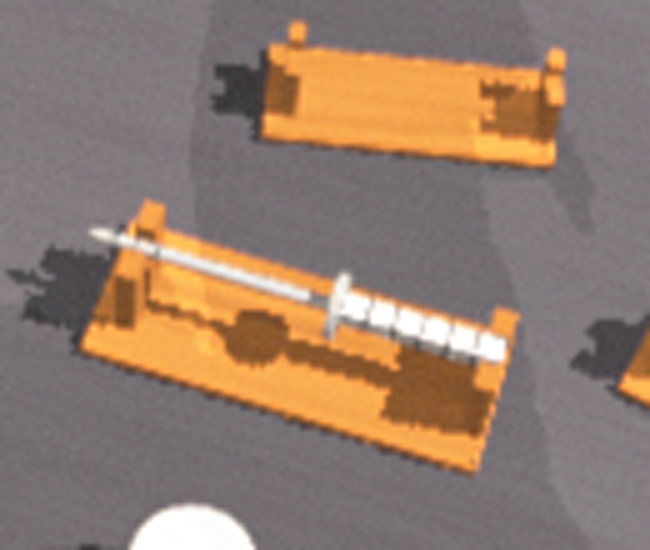

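```bash
cat > h.py <<'E'
from station import get_obs,camera,pinch_z
import cv2,numpy as np
from scipy.spatial.transform import Rotation as Ro
def cal(c):
    R=cv2.Rodrigues(np.array(c["rvec"],float))[0]; t=np.array(c["tvec"],float).ravel()
    return np.array(c["intrinsics"]),R,t
def ray(c,p):
    K,R,t=cal(c); d=R.T@np.linalg.inv(K)@np.array([p[0],p[1],1.]); return -R.T@t,d/np.linalg.norm(d)
def plane(c,p,z):
    o,d=ray(c,p); return o+d*(z-o[2])/d[2]
def tri(c1,p1,c2,p2):
    o1,d1=ray(c1,p1);o2,d2=ray(c2,p2)
    s=np.linalg.lstsq(np.c_[d1,-d2],o2-o1,rcond=None)[0]
    a=o1+d1*s[0];b=o2+d2*s[1]; return (a+b)/2,np.linalg.norm(a-b)
def proj(c,P):
    K,R,t=cal(c); q=K@(R@np.array(P)+t); return q[:2]/q[2]
E
python3 - <<'E'
from h import *
np.set_printoptions(precision=4,suppress=True)
T=camera("top");S=camera("scene")
c1=lambda x,y:((x+.5)/4-.5+110,(y+.5)/4-.5+180)
c2=lambda x,y:((x+.5)/6-.5+320,(y+.5)/6-.5+190)
c3=lambda x,y:((x+.5)/6-.5+115,(y+.5)/6-.5+130)
c4=lambda x,y:((x+.5)/5-.5+270,(y+.5)/5-.5+180)
for n,a,b in [("mouth",c2(103,145),c3(697,373)),("shafttop",c2(625,113),c3(208,128)),("cap",c2(348,200),c3(475,307)),
 ("top TL",c2(277,95),c3(610,283)),("top +x-y",c2(578,140),c3(480,430)),
 ("hend",c1(374,155),c4(505,350)),("tip",c1(685,155),c4(90,232)),("collar",c1(497,155),c4(338,305))]:
    print(n,*tri(T,a,S,b))
print("top corners z=.105")
for p in [(277,95),(578,140),(557,352),(262,297)]: print(plane(T,c2(*p),.105))
print("scene corners z=.105 (355,163),(610,283),(480,430),(230,298)")
for p in [(355,163),(610,283),(480,430),(230,298)]: print(plane(S,c3(*p),.105))
print("rod on z=.067/.06")
for p in [(374,155)]: print(plane(T,c1(*p),.067))
for p in [(497,155),(685,155)]: print(plane(T,c1(*p),.06))
for p in [(505,350),(90,232),(338,305)]: print(plane(S,c4(*p),.062))
# rack base corners in top
print("rack"); 
for p in [(388,108),(670,108),(670,219),(384,219)]: print(plane(T,c1(*p),.01))
E
```

```text
mouth [ 0.5347 -0.0492  0.1523] 0.003006305560621559
shafttop [ 0.5437 -0.271   0.2364] 0.0023742859126848564
cap [ 0.5163 -0.1768  0.1172] 0.0023328827660759137
top TL [ 0.5448 -0.0999  0.2145] 0.042002838799468575
top +x-y [ 0.5449 -0.2414  0.0617] 0.13642349608635815
hend [0.5207 0.3494 0.0687] 0.00039882387911674834
tip [0.5285 0.1116 0.0612] 0.004182873178569756
collar [0.524  0.2562 0.0636] 0.001991902837263774
top corners z=.105
[ 0.5706 -0.1454  0.105 ]
[ 0.5524 -0.2975  0.105 ]
[ 0.4453 -0.2849  0.105 ]
[ 0.4683 -0.1378  0.105 ]
scene corners z=.105 (355,163),(610,283),(480,430),(230,298)
[ 0.4511 -0.2785  0.105 ]
[ 0.4726 -0.128   0.105 ]
[ 0.5712 -0.1465  0.105 ]
[ 0.5463 -0.2935  0.105 ]
rod on z=.067/.06
[0.5209 0.3495 0.067 ]
[0.5248 0.2556 0.06  ]
[0.5293 0.1096 0.06  ]
[0.5168 0.3495 0.062 ]
[0.5284 0.1138 0.062 ]
[0.5228 0.257  0.062 ]
rack
[0.5671 0.3511 0.01  ]
[0.5743 0.1225 0.01  ]
[0.4837 0.1197 0.01  ]
[0.4768 0.3493 0.01  ]
```

The crops confirm it: the largest orange rack holds the rod, with its tip to -y. The mouth, shaft top and tank corners agree on a lubricator centre near (0.51,-0.214) and a yaw near -0.147. I'll check by reprojecting, then work out the first reach.

```bash
cat >> h.py <<'E'
np.set_printoptions(precision=4,suppress=True)
LC=np.array([.5097,-.214,0]);LY=-.147
def lub(p): return LC+Ro.from_euler('z',LY).apply(p)
def rel(pos,R,obs=None):
    o=obs or get_obs(); R0=Ro.from_euler('xyz',o["eef_rot"])
    return np.r_[(R0.inv()*R).as_rotvec()/(np.pi/2), R0.inv().apply(np.array(pos)-o["ee_pos"])/.5]
def down(psi): return Ro.from_euler('xyz',[np.pi,0,psi])
def leverpt(th):
    a=.35-th; return lub([.12*np.sin(a),-.092,.115+.12*np.cos(a)])
E
python3 - <<'E'
from h import *
S=camera("scene");T=camera("top")
g=leverpt(0);print(g)
im=S["color"][:,:,::-1].copy();it=T["color"][:,:,::-1].copy()
P=[lub(p) for p in [(.055,.08,.105),(.055,-.08,.105),(-.055,-.08,.105),(-.055,.08,.105),(0,.17,.15)]]+[leverpt(0),lub([.0411,-.125,.2278]),lub([.0411,-.05,.2278])]
for a,c in((im,S),(it,T)):
    for p in P: cv2.circle(a,tuple(int(round(v*1)) for v in proj(c,p)),1,(0,0,255),-1)
cv2.imwrite("pics/p1.png",np.hstack([cv2.resize(im[130:230,115:245],None,fx=3,fy=3),cv2.resize(it[180:280,320:450],None,fx=3,fy=3)]))
print(rel([g[0],g[1],.33],down(np.pi/2+LY)))
E
```

```text
[ 0.5369 -0.311   0.2277]
[-0.0001 -0.0001 -0.7302  0.863  -0.2081 -0.2493]
```

View pics/p1.png

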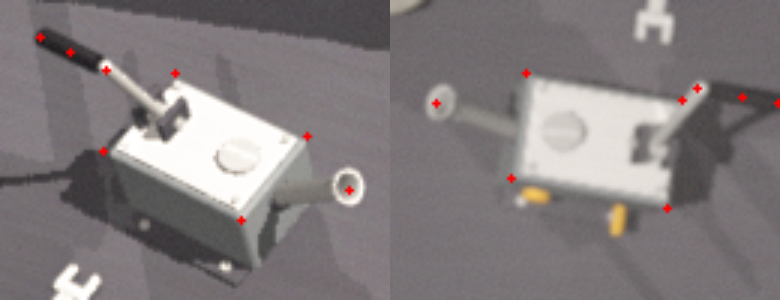

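The reprojected model lies on the images in both views: corners, mouth and grip all match. Next I move above the grip.

>>> servo_tool --moves '[[[0, 0, -0.2, 0.1, -0.02, -0.2, 0], [0, 0, -0.73, 0.863, -0.208, -0.249, 0], [0, 0, -0.73, 0.863, -0.208, -0.249, 0], [0, 0, -0.73, 0.863, -0.208, -0.249, 0], [0, 0, -0.73, 0.863, -0.208, -0.249, 0], [0, 0, -0.73, 0.863, -0.208, -0.249, 0], [0, 0, -0.73, 0.863, -0.208, -0.249, 0], [0, 0, -0.73, 0.863, -0.208, -0.249, 0], [0, 0, -0.73, 0.863, -0.208, -0.249, 0], [0, 0, -0.73, 0.863, -0.208, -0.249, 0], [0, 0, -0.73, 0.863, -0.208, -0.249, 0], [0, 0, -0.73, 0.863, -0.208, -0.249, 0]]]' --squeeze 25

```text
time_s: 1.35
ee_pos: [0.5403, -0.3081, 0.3304]
eef_rot: [3.141, -0.001, 1.427]
force: [0.4, -0.3, 0.2]
grip_width: 0.0941
```

```bash
python3 - <<'E'
from h import *
o=get_obs();print(o["time_s"],o["ee_pos"],o["eef_rot"],o["qpos"],o["force"])
c=camera("wrist");im=c["color"][:,:,::-1].copy()
for p in [leverpt(0),lub([.0411,-.125,.2278]),lub([.0411,-.05,.2278])]:
    q=proj(c,p);print(q);cv2.circle(im,tuple(int(round(v)) for v in q),3,(0,0,255),-1)
cv2.imwrite("pics/w1.png",im)
g=leverpt(0);print(rel([g[0],g[1],g[2]-pinch_z],down(np.pi/2+LY)))
E
```

```text
1.35 [ 0.5403 -0.3081  0.3304] [ 3.1408 -0.0005  1.4266] [-0.5776  0.4161  1.0817  0.0008  1.6433 -0.4333] [ 0.4397 -0.2643  0.2236]
[278.1121 210.0043]
[278.0625 243.4611]
[278.0559 164.5054]
[ 0.0005 -0.0005  0.0024 -0.008  -0.0073  0.2427]
```

View pics/w1.png

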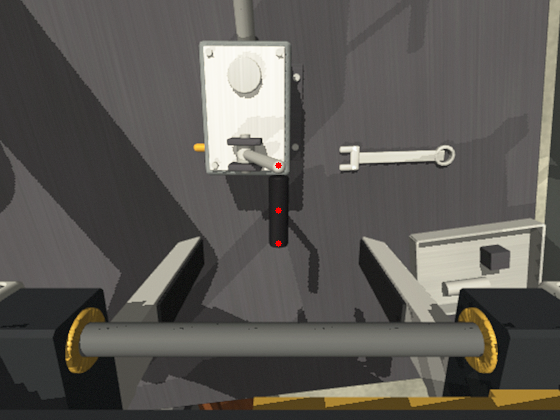

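The wrist view shows my grip points lying on the black grip (278,210), in line with the jaw gap. I'll go down and close.

>>> servo_tool --moves '[[[0, 0, 0.002, -0.008, -0.007, 0.06, 0], [0, 0, 0.002, -0.008, -0.007, 0.12, 0], [0, 0, 0.002, -0.008, -0.007, 0.18, 0], [0, 0, 0.002, -0.008, -0.007, 0.22, 0], [0, 0, 0.002, -0.008, -0.007, 0.243, 0], [0, 0, 0.002, -0.008, -0.007, 0.243, 0], [0, 0, 0.002, -0.008, -0.007, 0.243, 0.5], [0, 0, 0.002, -0.008, -0.007, 0.243, 1], [0, 0, 0.002, -0.008, -0.007, 0.243, 1], [0, 0, 0.002, -0.008, -0.007, 0.243, 1], [0, 0, 0.002, -0.008, -0.007, 0.243, 1], [0, 0, 0.002, -0.008, -0.007, 0.243, 1]]]' --squeeze 25

```text
time_s: 2.4
ee_pos: [0.5372, -0.3111, 0.2092]
eef_rot: [3.14, -0.0, 1.424]
force: [0.8, 0.4, 0.5]
grip_width: 0.0577
```

```bash
python3 - <<'E'
from h import *
o=get_obs();print(o["time_s"],o["ee_pos"],o["eef_rot"],o["force"],o["grip_width"],"want",leverpt(0))
base=leverpt(0)-[0,0,pinch_z]
for th in np.arange(0,1.0,.08): 
    print(round(th,3),rel(leverpt(th)-[0,0,pinch_z],down(np.pi/2+LY))[2:])
print(.95,rel(leverpt(.95)-[0,0,pinch_z],down(np.pi/2+LY)))
c=camera("wrist");cv2.imwrite("pics/w2.png",c["color"][:,:,::-1])
E
```

```text
2.4 [ 0.5372 -0.3111  0.2092] [ 3.1403 -0.0004  1.4245] [0.7623 0.4121 0.4735] 0.05774589731532286 want [ 0.5369 -0.311   0.2277]
0.0 [ 0.0004  0.0001 -0.0005  0.0005]
0.08 [ 0.0004  0.0001 -0.0188 -0.0054]
0.16 [ 0.0004  0.0001 -0.0375 -0.0098]
0.24 [ 0.0004  0.0002 -0.0564 -0.0127]
0.32 [ 0.0004  0.0002 -0.0756 -0.014 ]
0.4 [ 0.0004  0.0002 -0.0948 -0.0139]
0.48 [ 0.0004  0.0002 -0.1139 -0.0122]
0.56 [ 0.0004  0.0002 -0.1328 -0.0089]
0.64 [ 0.0004  0.0002 -0.1514 -0.0042]
0.72 [ 0.0004  0.0002 -0.1696  0.002 ]
0.8 [ 0.0004  0.0002 -0.1872  0.0096]
0.88 [ 0.0004  0.0002 -0.2042  0.0186]
0.96 [ 0.0004  0.0002 -0.2203  0.029 ]
0.95 [ 0.0008 -0.0003  0.0004  0.0002 -0.2184  0.0276]
```

View pics/w2.png

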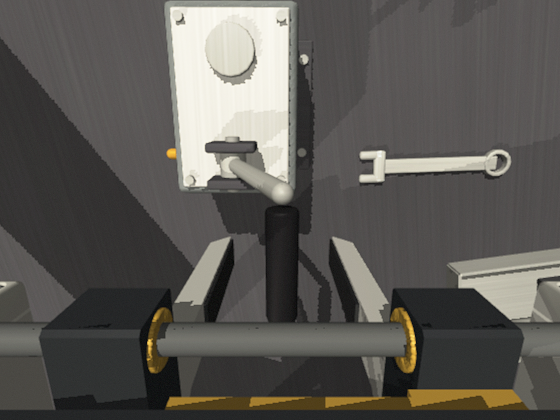

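The bar is centred between the fingers, which are still closing. I'll let them finish.

>>> servo_tool --moves '[[[0, 0, 0, 0, 0, 0, 1], [0, 0, 0, 0, 0, 0, 1], [0, 0, 0, 0, 0, 0, 1], [0, 0, 0, 0, 0, 0, 1], [0, 0, 0, 0, 0, 0, 1], [0, 0, 0, 0, 0, 0, 1], [0, 0, 0, 0, 0, 0, 1], [0, 0, 0, 0, 0, 0, 1], [0, 0, 0, 0, 0, 0, 1], [0, 0, 0, 0, 0, 0, 1], [0, 0, 0, 0, 0, 0, 1]]]' --squeeze 25

```text
time_s: 3.37
ee_pos: [0.5372, -0.3111, 0.2091]
eef_rot: [3.14, -0.001, 1.425]
force: [2.1, -0.9, 0.1]
grip_width: 0.0173
```

>>> servo_tool --moves '[[[0, 0, 0, 0, -0.0095, -0.003, 1], [0, 0, 0, 0, -0.019, -0.0055, 1], [0, 0, 0, 0, -0.028, -0.008, 1], [0, 0, 0, 0, -0.0375, -0.01, 1], [0, 0, 0, 0, -0.047, -0.0115, 1], [0, 0, 0, 0, -0.0565, -0.013, 1], [0, 0, 0, 0, -0.066, -0.0135, 1], [0, 0, 0, 0, -0.0755, -0.014, 1], [0, 0, 0, 0, -0.085, -0.014, 1], [0, 0, 0, 0, -0.095, -0.014, 1], [0, 0, 0, 0, -0.1045, -0.013, 1], [0, 0, 0, 0, -0.114, -0.012, 1]]]' --squeeze 30

```text
time_s: 4.37
ee_pos: [0.4823, -0.3029, 0.217]
eef_rot: [3.134, 0.001, 1.425]
force: [10.6, 1.6, 4.0]
grip_width: 0.0174
```

```bash
python3 - <<'E'
from h import *
o=get_obs();print(o["time_s"],o["ee_pos"],o["force"],o["grip_width"])
d=Ro.from_euler('z',LY).inv().apply(o["ee_pos"]+[0,0,pinch_z]-LC);print(d, .35-np.arctan2(d[0],d[2]-.115))
for th in [.56,.64,.72,.8,.88,.95,.98]: 
    print(round(th,3),rel(leverpt(th)-[0,0,pinch_z],down(np.pi/2+LY)))
E
```

```text
4.3667 [ 0.4823 -0.3029  0.217 ] [10.5682  1.6224  4.0034] 0.01743060722731997
[-0.0141 -0.0919  0.2358] 0.4658897159778179
0.56 [ 0.0048  0.0005  0.0007 -0.0001 -0.022   0.0067]
0.64 [ 0.0048  0.0005  0.0007 -0.     -0.0406  0.0113]
0.72 [ 0.0048  0.0005  0.0007 -0.     -0.0588  0.0174]
0.8 [ 0.0048  0.0005  0.0007  0.     -0.0765  0.0249]
0.88 [ 0.0048  0.0005  0.0007  0.     -0.0935  0.0338]
0.95 [ 0.0048  0.0005  0.0007  0.0001 -0.1077  0.0427]
0.98 [ 0.0048  0.0005  0.0007  0.0001 -0.1136  0.0468]
```

>>> servo_tool --moves '[[[0.004, 0, 0, 0, -0.012, 0.004, 1], [0.004, 0, 0, 0, -0.022, 0.0065, 1], [0.004, 0, 0, 0, -0.0315, 0.009, 1], [0.004, 0, 0, 0, -0.0405, 0.0115, 1], [0.004, 0, 0, 0, -0.0495, 0.0145, 1], [0.004, 0, 0, 0, -0.059, 0.0175, 1], [0.004, 0, 0, 0, -0.068, 0.021, 1], [0.004, 0, 0, 0, -0.0765, 0.025, 1], [0.004, 0, 0, 0, -0.085, 0.029, 1], [0.004, 0, 0, 0, -0.0935, 0.034, 1], [0.004, 0, 0, 0, -0.101, 0.0385, 1], [0.004, 0, 0, 0, -0.108, 0.043, 1]]]' --squeeze 30

```text
time_s: 5.37
ee_pos: [0.4308, -0.2954, 0.197]
eef_rot: [3.134, 0.002, 1.425]
force: [10.3, 1.6, 12.2]
grip_width: 0.017
```

```bash
cat >> h.py <<'E'
def lev():
    o=get_obs();print(o["time_s"],o["ee_pos"],o["eef_rot"],o["force"],o["grip_width"])
    d=Ro.from_euler('z',LY).inv().apply(o["ee_pos"]+[0,0,pinch_z]-LC);print("local",d,"th", .35-np.arctan2(d[0],d[2]-.115))
E
python3 - <<'E'
from h import *
lev()
for th in [.95,.98,1.01]: 
    print(round(th,3),rel(leverpt(th)-[0,0,pinch_z],down(np.pi/2+LY)))
E
```

```text
5.3667 [ 0.4308 -0.2954  0.197 ] [3.1338 0.0022 1.4252] [10.3256  1.5724 12.1823] 0.017024500931643812
local [-0.0661 -0.092   0.2158] th 0.9302925485202979
0.95 [ 0.0049  0.0014  0.0009  0.0001 -0.0033  0.0035]
0.98 [ 0.0049  0.0014  0.0009  0.0001 -0.0093  0.0076]
1.01 [ 0.0049  0.0014  0.0009  0.0001 -0.015   0.0119]
```

>>> servo_tool --moves '[[[0.004, 0.001, 0, 0, -0.004, 0.003, 1], [0.004, 0.001, 0, 0, -0.008, 0.006, 1], [0.004, 0.001, 0, 0, -0.012, 0.009, 1], [0.004, 0.001, 0, 0, -0.016, 0.013, 1], [0.004, 0.001, 0, 0, -0.016, 0.013, 1]]]' --squeeze 35

```text
time_s: 5.78
ee_pos: [0.4281, -0.2951, 0.1952]
eef_rot: [3.123, 0.004, 1.426]
force: [29.5, 2.9, 19.8]
grip_width: 0.0171
```

```bash
python3 - <<'E'
from h import *
lev()
for n in ("scene","wrist"):
    c=camera(n);im=c["color"][:,:,::-1]
    cv2.imwrite(f"pics/l3{n}.png",cv2.resize(im[110:230,100:250],None,fx=4,fy=4) if n=="scene" else im)
E
```

```text
5.7833 [ 0.4281 -0.2951  0.1952] [3.1233 0.0044 1.4259] [29.4551  2.9401 19.7909] 0.017082866568996834
local [-0.0688 -0.0921  0.214 ] th 0.9572348824920226
```

View pics/l3wrist.png

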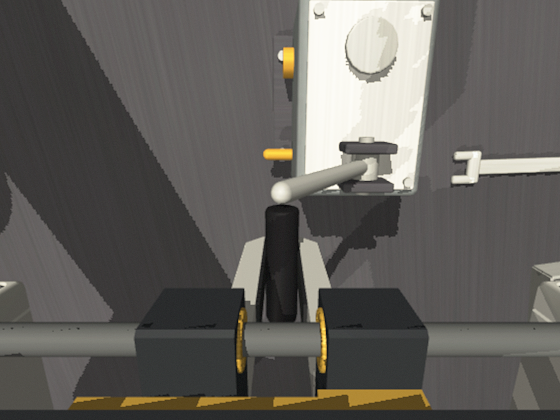

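The force rose to 30 N at theta ≈ 0.957, so the hard stop is reached. Now I ease it back over about 4 s.

```bash
python3 - <<'E'
from h import *
for th in [.93,.9,.86,.82,.78,.74,.7]: 
    print(round(th,3),rel(leverpt(th)-[0,0,pinch_z],down(np.pi/2+LY)))
E
```

```text
0.93 [ 0.0114  0.0028  0.0015  0.0003  0.0061 -0.0026]
0.9 [ 0.0114  0.0028  0.0015  0.0002  0.0122 -0.0064]
0.86 [ 0.0114  0.0028  0.0015  0.0002  0.0206 -0.0111]
0.82 [ 0.0114  0.0028  0.0015  0.0001  0.0291 -0.0154]
0.78 [ 0.0114  0.0028  0.0015  0.0001  0.0379 -0.0195]
0.74 [ 0.0114  0.0028  0.0015  0.0001  0.0467 -0.0231]
0.7 [ 0.0114  0.0028  0.0015  0.      0.0557 -0.0264]
```

>>> servo_tool --moves '[[[0.004, 0, 0, 0, -0.004, 0.003, 1], [0.01, 0.002, 0, 0, 0.002, 0, 1], [0.01, 0.002, 0, 0, 0.007, -0.003, 1], [0.01, 0.002, 0, 0, 0.012, -0.006, 1], [0.01, 0.002, 0, 0, 0.0165, -0.0085, 1], [0.01, 0.002, 0, 0, 0.021, -0.011, 1], [0.01, 0.002, 0, 0, 0.025, -0.0135, 1], [0.01, 0.002, 0, 0, 0.029, -0.0155, 1], [0.01, 0.002, 0, 0, 0.0335, -0.0175, 1], [0.01, 0.002, 0, 0, 0.038, -0.0195, 1], [0.01, 0.002, 0, 0, 0.0425, -0.0215, 1], [0.01, 0.002, 0, 0, 0.047, -0.023, 1]]]' --squeeze 35

```text
time_s: 6.88
ee_pos: [0.4514, -0.2984, 0.207]
eef_rot: [3.14, 0.001, 1.426]
force: [4.3, -1.4, -0.5]
grip_width: 0.0172
```

```bash
python3 - <<'E'
from h import *
lev()
for th in [.7,.66,.62,.58,.54,.5,.46,.42]: 
    print(round(th,3),rel(leverpt(th)-[0,0,pinch_z],down(np.pi/2+LY)))
E
```

```text
6.8833 [ 0.4514 -0.2984  0.207 ] [3.1397 0.0012 1.426 ] [ 4.2794 -1.4297 -0.4838] 0.017188529213051154
local [-0.0453 -0.092   0.2258] th 0.7381987306060025
0.7 [ 0.0012  0.0007  0.0014  0.      0.0083 -0.0038]
0.66 [ 0.0012  0.0007  0.0014  0.      0.0174 -0.0069]
0.62 [ 0.0012  0.0007  0.0014 -0.      0.0266 -0.0096]
0.58 [ 0.0012  0.0007  0.0014 -0.      0.0359 -0.012 ]
0.54 [ 0.0012  0.0007  0.0014 -0.0001  0.0453 -0.014 ]
0.5 [ 0.0012  0.0007  0.0014 -0.0001  0.0548 -0.0156]
0.46 [ 0.0012  0.0007  0.0014 -0.0001  0.0643 -0.0168]
0.42 [ 0.0012  0.0007  0.0014 -0.0001  0.0739 -0.0177]
```

>>> servo_tool --moves '[[[0, 0, 0, 0, 0.005, -0.002, 1], [0, 0, 0, 0, 0.0105, -0.0045, 1], [0, 0, 0, 0, 0.0165, -0.0065, 1], [0, 0, 0, 0, 0.0225, -0.0085, 1], [0, 0, 0, 0, 0.028, -0.01, 1], [0, 0, 0, 0, 0.034, -0.0115, 1], [0, 0, 0, 0, 0.04, -0.013, 1], [0, 0, 0, 0, 0.0455, -0.014, 1], [0, 0, 0, 0, 0.051, -0.015, 1], [0, 0, 0, 0, 0.057, -0.016, 1], [0, 0, 0, 0, 0.063, -0.0165, 1], [0, 0, 0, 0, 0.069, -0.0175, 1]]]' --squeeze 35

```text
time_s: 7.88
ee_pos: [0.4857, -0.3036, 0.216]
eef_rot: [3.14, 0.001, 1.426]
force: [-0.2, -5.8, -0.9]
grip_width: 0.0172
```

```bash
python3 - <<'E'
from h import *
lev()
for th in [.42,.38,.34,.3,.26,.22,.18,.14,.1,.05,0]: 
    print(round(th,3),rel(leverpt(th)-[0,0,pinch_z],down(np.pi/2+LY)))
E
```

```text
7.8833 [ 0.4857 -0.3036  0.216 ] [3.1397 0.0015 1.4259] [-0.1914 -5.7761 -0.9303] 0.017196826799865932
local [-0.0106 -0.0921  0.2348] th 0.43839968731923906
0.42 [0.0012 0.001  0.0013 0.0002 0.0045 0.0002]
0.38 [ 0.0012  0.001   0.0013  0.0002  0.014  -0.0003]
0.34 [ 0.0012  0.001   0.0013  0.0002  0.0236 -0.0003]
0.3 [ 0.0012  0.001   0.0013  0.0002  0.0332 -0.    ]
0.26 [0.0012 0.001  0.0013 0.0002 0.0428 0.0007]
0.22 [0.0012 0.001  0.0013 0.0001 0.0523 0.0017]
0.18 [0.0012 0.001  0.0013 0.0001 0.0618 0.0032]
0.14 [0.0012 0.001  0.0013 0.0001 0.0713 0.005 ]
0.1 [0.0012 0.001  0.0013 0.0001 0.0806 0.0072]
0.05 [0.0012 0.001  0.0013 0.0001 0.0921 0.0105]
0 [0.0012 0.001  0.0013 0.     0.1035 0.0144]
```

>>> servo_tool --moves '[[[0, 0, 0, 0, 0.005, 0, 1], [0, 0, 0, 0, 0.01, 0, 1], [0, 0, 0, 0, 0.015, 0, 1], [0, 0, 0, 0, 0.02, 0, 1], [0, 0, 0, 0, 0.025, 0, 1], [0, 0, 0, 0, 0.03, 0, 1], [0, 0, 0, 0, 0.035, 0, 1], [0, 0, 0, 0, 0.04, 0.0005, 1], [0, 0, 0, 0, 0.045, 0.001, 1], [0, 0, 0, 0, 0.05, 0.0015, 1], [0, 0, 0, 0, 0.055, 0.002, 1], [0, 0, 0, 0, 0.06, 0.003, 1]]]' --squeeze 30

```text
time_s: 8.88
ee_pos: [0.5156, -0.3079, 0.2145]
eef_rot: [3.14, 0.001, 1.426]
force: [-1.2, -3.7, 1.6]
grip_width: 0.0171
```

>>> servo_tool --moves '[[[0, 0, 0, 0, 0.005, 0.001, 1], [0, 0, 0, 0, 0.01, 0.002, 1], [0, 0, 0, 0, 0.015, 0.003, 1], [0, 0, 0, 0, 0.02, 0.0045, 1], [0, 0, 0, 0, 0.0245, 0.0055, 1], [0, 0, 0, 0, 0.029, 0.007, 1], [0, 0, 0, 0, 0.033, 0.008, 1], [0, 0, 0, 0, 0.036, 0.009, 1]]]' --squeeze 30

```text
time_s: 9.55
ee_pos: [0.5335, -0.3105, 0.2099]
eef_rot: [3.14, 0.001, 1.426]
force: [-1.9, -4.3, 0.3]
grip_width: 0.017
```

```bash
python3 - <<'E'
from h import *
lev()
for th in [.05,0,-.02,-.05]: 
    print(round(th,3),rel(leverpt(th)-[0,0,pinch_z],down(np.pi/2+LY)))
E
```

```text
9.55 [ 0.5335 -0.3105  0.2099] [3.1402 0.0013 1.4259] [-1.8679 -4.2535  0.3136] 0.01700075753445237
local [ 0.0377 -0.092   0.2287] th 0.02968076497563832
0.05 [ 0.0009  0.0009  0.0014 -0.     -0.0045 -0.002 ]
0 [ 0.0009  0.0009  0.0014 -0.0001  0.0069  0.0019]
-0.02 [ 0.0009  0.0009  0.0014 -0.0001  0.0114  0.0036]
-0.05 [ 0.0009  0.0009  0.0014 -0.0001  0.018   0.0063]
```

>>> servo_tool --moves '[[[0, 0, 0, 0, 0.004, 0.001, 1], [0, 0, 0, 0, 0.007, 0.002, 1], [0, 0, 0, 0, 0.01, 0.003, 1], [0, 0, 0, 0, 0.012, 0.004, 1], [0, 0, 0, 0, 0.014, 0.005, 1], [0, 0, 0, 0, 0.014, 0.005, 1]]]' --squeeze 30

```text
time_s: 10.05
ee_pos: [0.539, -0.3114, 0.2082]
eef_rot: [-3.139, 0.001, 1.426]
force: [-19.4, 1.7, 11.9]
grip_width: 0.0176
```

```bash
python3 - <<'E'
from h import *
lev()
E
```

```text
10.05 [ 0.539  -0.3114  0.2082] [-3.1393  0.0011  1.4255] [-19.4494   1.7176  11.8632] 0.017554716155635967
local [ 0.0433 -0.0921  0.227 ] th -0.018503170755266196
```

It presses on the rest stop. I'll back off the push, reduce the grip and open.

>>> servo_tool --moves '[[[0, 0, 0, 0, -0.002, -0.001, 1], [0, 0, 0, 0, -0.002, -0.001, 1], [0, 0, 0, 0, -0.002, -0.001, 0.8], [0, 0, 0, 0, -0.002, -0.001, 0.7], [0, 0, 0, 0, -0.002, -0.001, 0.5], [0, 0, 0, 0, -0.002, -0.001, 0], [0, 0, 0, 0, -0.002, -0.001, 0], [0, 0, 0, 0, -0.002, -0.001, 0], [0, 0, 0, 0, -0.002, -0.001, 0], [0, 0, 0, 0, -0.002, -0.001, 0], [0, 0, 0, 0, -0.002, -0.001, 0], [0, 0, 0, 0, -0.002, -0.001, 0]]]' --squeeze 6

```text
time_s: 11.05
ee_pos: [0.538, -0.3112, 0.2087]
eef_rot: [-3.139, 0.001, 1.426]
force: [0.1, -0.1, 0.4]
grip_width: 0.0756
```

```bash
python3 - <<'E'
from h import *
lev()
c=camera("wrist");im=c["color"][:,:,::-1].copy()
for p in [leverpt(0),lub([.0411,-.125,.2278]),lub([.0411,-.05,.2278])]:
    q=proj(c,p);cv2.circle(im,tuple(int(round(v)) for v in q),3,(0,0,255),-1)
cv2.imwrite("pics/w4.png",im)
E
```

```text
11.05 [ 0.538  -0.3112  0.2087] [-3.1393  0.0011  1.4255] [ 0.0802 -0.0793  0.3575] 0.07559951057448196
local [ 0.0423 -0.092   0.2275] th -0.009506391489166488
```

View pics/w4.png

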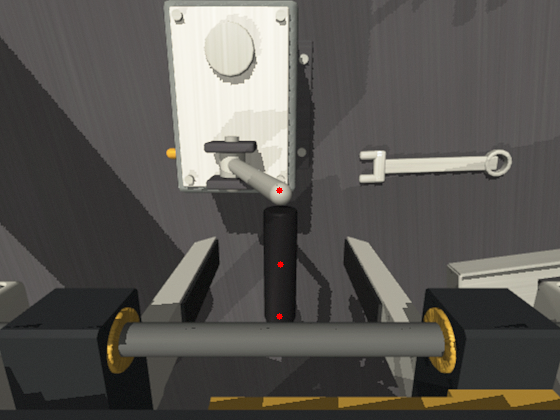

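The lever is back at rest: shaft top at (279,190), as before the pull, and free of the fingers. I'll rise, then look at the tube and rack with the wrist camera on the way.

```bash
python3 - <<'E'
from h import *
o=get_obs()
# pose A: up
print(rel(o["ee_pos"]+[0,0,.16],down(np.pi/2+LY)))
print(rel([.45,.02,.40],down(np.pi/2)))
print(rel([.5225,.302,.25],down(np.pi/2+.033)))
E
```

```text
[-0.0015  0.0007  0.0011 -0.0003 -0.0008 -0.32  ]
[-0.0016  0.0005 -0.0925  0.6297 -0.271  -0.3827]
[-0.0016  0.0005 -0.1135  1.209  -0.2084 -0.0834]
```

>>> servo_tool --moves '[[[0, 0, 0, 0, 0, -0.08, 0], [0, 0, 0, 0, 0, -0.16, 0], [0, 0, 0, 0, 0, -0.24, 0], [0, 0, 0, 0, 0, -0.32, 0], [0, 0, -0.04, 0.06, -0.03, -0.35, 0], [0, 0, -0.09, 0.14, -0.06, -0.35, 0], [0, 0, -0.0925, 0.22, -0.1, -0.35, 0], [0, 0, -0.0925, 0.3, -0.12, -0.35, 0], [0, 0, -0.0925, 0.38, -0.14, -0.35, 0], [0, 0, -0.0925, 0.38, -0.14, -0.35, 0], [0, 0, -0.0925, 0.38, -0.14, -0.35, 0]]]'

```text
time_s: 12.02
ee_pos: [0.4966, -0.1112, 0.3844]
eef_rot: [-3.141, 0.001, 1.574]
force: [-0.1, -0.3, -0.2]
grip_width: 0.0943
```

```bash
python3 - <<'E'
from h import *
lev()
c=camera("wrist");im=c["color"][:,:,::-1].copy();cv2.imwrite("pics/w5raw.png",im)
for p in [lub([0,.17,.15])]:
    q=proj(c,p);print(q);cv2.circle(im,tuple(int(round(v)) for v in q),2,(0,0,255),-1)
cv2.imwrite("pics/w5.png",im)
E
```

```text
12.0167 [ 0.4966 -0.1112  0.3844] [-3.1406  0.0011  1.5739] [-0.075  -0.2624 -0.2114] 0.094257387397462
local [-0.0281  0.0997  0.4032] th 0.44703161714396644
[311.6524 129.0104]
```

View pics/w5.png

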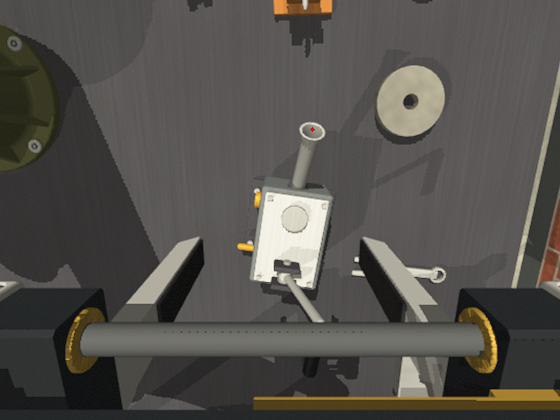

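```bash
python3 - <<'E'
import cv2
i=cv2.imread("pics/w5raw.png"); cv2.imwrite("pics/w5c.png",cv2.resize(i[110:310,230:350],None,fx=5,fy=5,interpolation=cv2.INTER_CUBIC)[:600])
cv2.imwrite("pics/w5d.png",cv2.resize(i[110:300,230:350],None,fx=3.1,fy=3.1,interpolation=cv2.INTER_CUBIC))
E
```

```text
(no output)
```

View pics/w5c.png

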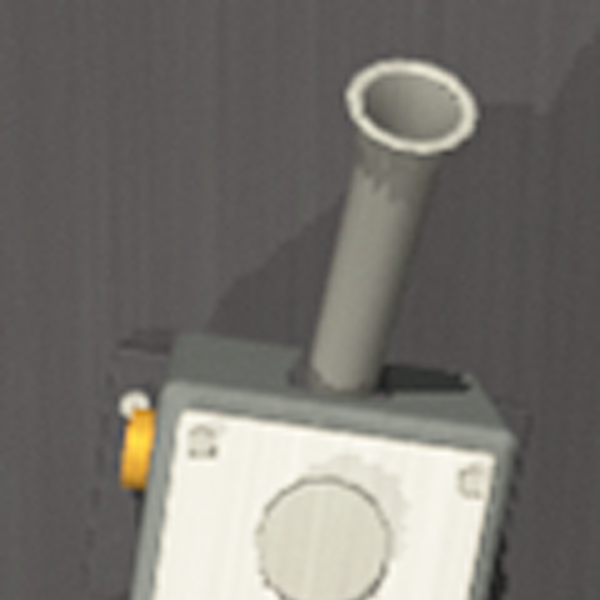

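View pics/w5d.png

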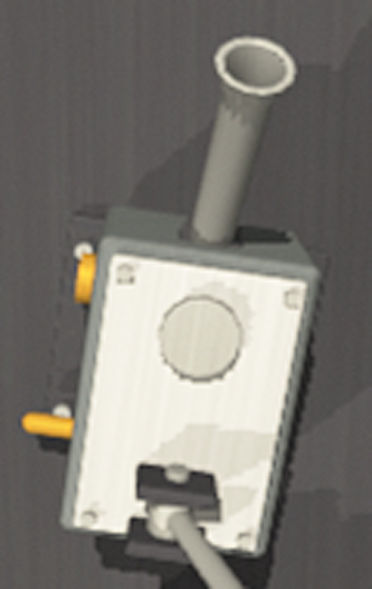

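```bash
python3 - <<'E'
from h import *
W=camera("wrist");T=camera("top");S=camera("scene")
pix=[(W,(311.8,131.0)),(T,(336.75,213.75)),(S,(230.75,191.75))]
A=np.zeros((3,3));b=np.zeros(3)
for c,p in pix:
    o,d=ray(c,p);M=np.eye(3)-np.outer(d,d);A+=M;b+=M@o
X=np.linalg.solve(A,b);print("mouth",X,"pred",lub([0,.17,.15]))
for c,p in pix: print(proj(c,X)-p, plane(c,p,.15))
d=lambda x,y:((x+.5)/3.1-.5+230,(y+.5)/3.1-.5+110)
P=np.array([plane(W,d(*q),.105) for q in [(105,240),(318,270),(262,552),(62,525)]]);print(P,P.mean(0))
for a,b_ in((3,0),(2,1)): v=P[b_]-P[a];print("yaw",np.arctan2(-v[0],v[1]),np.linalg.norm(v))
for a,b_ in((0,1),(3,2)): v=P[b_]-P[a];print("yaw",np.arctan2(v[1],v[0]),np.linalg.norm(v))
E
```

```text
mouth [ 0.5347 -0.0494  0.1521] pred [ 0.5346 -0.0458  0.15  ]
[-0.029  -0.2207] [ 0.5349 -0.0497  0.15  ]
[-0.4473  0.1708] [ 0.5355 -0.051   0.15  ]
[-0.609  -0.0737] [ 0.533  -0.0486  0.15  ]
[[ 0.4704 -0.1314  0.105 ]
 [ 0.5718 -0.1459  0.105 ]
 [ 0.5494 -0.2959  0.105 ]
 [ 0.4463 -0.2807  0.105 ]] [ 0.5095 -0.2135  0.105 ]
yaw -0.1600819316931433 0.15114482496288043
yaw -0.14844349041512225 0.15167726056532474
yaw -0.14158841456855853 0.10246214922961887
yaw -0.14691105893978135 0.10421891461373231
```

The mouth is at (0.535,-0.0495,0.151) in all three views, and the tube yaw is about -0.149. Next I go above the rod.

```bash
python3 - <<'E'
from h import *
print(rel([.5225,.24,.30],down(np.pi/2+.033)))
print(rel([.5225,.302,.20],down(np.pi/2+.033)))
E
```

```text
[-0.0019  0.0004 -0.0219  0.7084  0.0509  0.166 ]
[-0.0019  0.0004 -0.0219  0.8326  0.0513  0.3659]
```

>>> servo_tool --moves '[[[0, 0, 0, 0.08, 0.01, 0, 0], [0, 0, -0.02, 0.16, 0.02, 0, 0], [0, 0, -0.02, 0.24, 0.03, 0, 0], [0, 0, -0.02, 0.32, 0.04, 0.05, 0], [0, 0, -0.022, 0.4, 0.05, 0.08, 0], [0, 0, -0.022, 0.48, 0.05, 0.12, 0], [0, 0, -0.022, 0.56, 0.05, 0.166, 0], [0, 0, -0.022, 0.6, 0.05, 0.166, 0], [0, 0, -0.022, 0.6, 0.05, 0.166, 0], [0, 0, -0.022, 0.6, 0.05, 0.166, 0]]]'

```text
time_s: 13.05
ee_pos: [0.5223, 0.186, 0.2989]
eef_rot: [-3.137, 0.001, 1.605]
force: [-0.0, -0.2, 0.2]
grip_width: 0.094
```

```bash
cat >> h.py <<'E'
RY=.033; H=np.array([.5225,.302,.06])
def rack(p): return H*[1,1,0]+Ro.from_euler('z',RY).apply(p)
E
python3 - <<'E'
from h import *
lev()
c=camera("wrist");im=c["color"][:,:,::-1].copy();cv2.imwrite("pics/w6raw.png",im)
for p in [(0,0,.067),(0,.045,.067),(0,-.051,.06),(0,-.191,.06)]:
    q=proj(c,rack(p));print(q);cv2.circle(im,tuple(int(round(v)) for v in q),2,(0,0,255),-1)
cv2.imwrite("pics/w6.png",im)
E
```

```text
13.05 [0.5223 0.186  0.2989] [-3.1367  0.0012  1.605 ] [-0.0472 -0.2367  0.1824] 0.09397169981443475
local [-0.0462  0.3975  0.3177] th 0.5738808110619386
[285.5687  86.1513]
[285.7411  45.415 ]
[285.3393 129.2167]
[284.9058 232.6013]
```

View pics/w6.png

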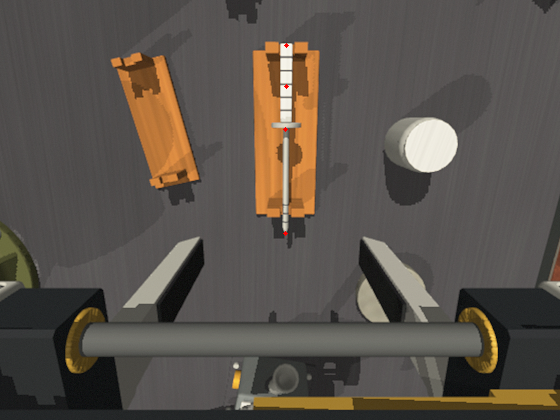

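The rod model fits (handle at (286,86), tip near (285,232)), and this is the largest of the racks. I'll descend onto the handle.

```bash
sed -i 's/H=np.array(\[.5225,.302,.06\])/H=np.array([.5225,.303,.06])/' h.py; python3 - <<'E'
from h import *
print(rel([H[0],H[1],.15],down(np.pi/2+RY)));print(rel([H[0],H[1],.06-pinch_z],down(np.pi/2+RY)))
E
```

```text
[-0.0023  0.0006 -0.      0.236   0.0089  0.2992]
[-0.0023  0.0006 -0.      0.2362  0.0097  0.5167]
```

>>> servo_tool --moves '[[[-0.002, 0, 0, 0.08, 0.003, 0.06, 0], [-0.002, 0, 0, 0.15, 0.006, 0.12, 0], [-0.002, 0, 0, 0.22, 0.009, 0.18, 0], [-0.002, 0, 0, 0.236, 0.009, 0.24, 0], [-0.002, 0, 0, 0.236, 0.009, 0.3, 0.2], [-0.002, 0, 0, 0.236, 0.009, 0.35, 0.2], [-0.002, 0, 0, 0.236, 0.009, 0.4, 0.2], [-0.002, 0, 0, 0.236, 0.0095, 0.45, 0.2], [-0.002, 0, 0, 0.236, 0.0095, 0.49, 0.2], [-0.002, 0, 0, 0.236, 0.0095, 0.517, 0.2], [-0.002, 0, 0, 0.236, 0.0095, 0.517, 0.2], [-0.002, 0, 0, 0.236, 0.0095, 0.517, 0.2]]]'

```text
time_s: 14.1
ee_pos: [0.5233, 0.3016, 0.0414]
eef_rot: [-3.141, 0.001, 1.602]
force: [-0.5, -0.7, 0.5]
grip_width: 0.0751
```

```bash
python3 - <<'E'
from h import *
lev();print(rel([H[0],H[1],.06-pinch_z],down(np.pi/2+RY)))
c=camera("wrist");im=c["color"][:,:,::-1].copy();cv2.imwrite("pics/w7.png",im)
E
```

```text
14.1 [0.5233 0.3016 0.0414] [-3.1409  0.0011  1.6018] [-0.5336 -0.7363  0.505 ] 0.07506876771206317
local [-0.0621  0.512   0.0602] th 2.6440441110809627
[-0.0004  0.0007 -0.0013  0.0029 -0.0015  0.0004]
```

View pics/w7.png

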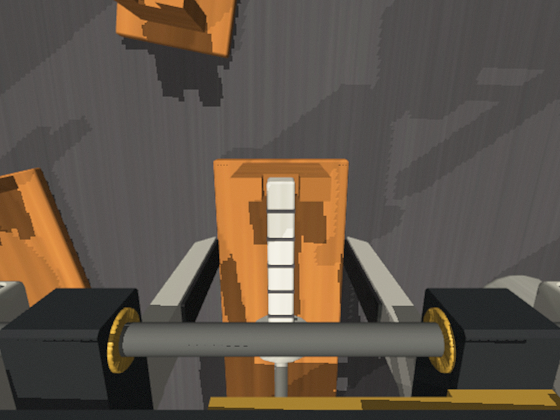

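The handle lies centred between the fingers at x ≈ 281. I'll close.

>>> servo_tool --moves '[[[0, 0, -0.001, 0.003, -0.001, 0, 0.6], [0, 0, -0.001, 0.003, -0.001, 0, 1], [0, 0, -0.001, 0.003, -0.001, 0, 1], [0, 0, -0.001, 0.003, -0.001, 0, 1], [0, 0, -0.001, 0.003, -0.001, 0, 1], [0, 0, -0.001, 0.003, -0.001, 0, 1], [0, 0, -0.001, 0.003, -0.001, 0, 1], [0, 0, -0.001, 0.003, -0.001, 0, 1], [0, 0, -0.001, 0.003, -0.001, 0, 1], [0, 0, -0.001, 0.003, -0.001, 0, 1], [0, 0, -0.001, 0.003, -0.001, 0, 1], [0, 0, -0.001, 0.003, -0.001, 0, 1]]]' --squeeze 45

```text
time_s: 15.15
ee_pos: [0.5231, 0.3035, 0.0423]
eef_rot: [3.141, 0.0, 1.604]
force: [0.1, 0.9, 0.3]
grip_width: 0.0138
```

>>> servo_tool --moves '[[[0, 0, 0, 0, 0, 0, 1], [0, 0, 0, 0, 0, 0, 1], [0, 0, 0, 0, 0, 0, 1], [0, 0, 0, 0, 0, 0, 1], [0, 0, 0, 0, 0, -0.02, 1], [0, 0, 0, 0, 0, -0.05, 1], [0, 0, 0, 0, 0, -0.09, 1], [0, 0, 0, 0, 0, -0.15, 1], [0, 0, 0, 0, 0, -0.22, 1], [0, 0, 0, 0, 0, -0.3, 1], [0, 0, 0, 0, 0, -0.36, 1], [0, 0, 0, 0, 0, -0.4, 1]]]' --squeeze 45

```text
time_s: 16.15
ee_pos: [0.5231, 0.3038, 0.2468]
eef_rot: [3.137, -0.001, 1.604]
force: [-0.1, 1.3, -1.6]
grip_width: 0.0142
```

```bash
python3 - <<'E'
from h import *
lev();print(get_obs()["qpos"])
c=camera("wrist");im=c["color"][:,:,::-1].copy();cv2.imwrite("pics/w8.png",im)
c=camera("scene");im=c["color"][:,:,::-1].copy();cv2.imwrite("pics/s8.png",im)
E
```

```text
16.15 [0.5231 0.3038 0.2468] [ 3.137  -0.0013  1.6038] [-0.1119  1.2988 -1.6209] 0.014235525825014281
local [-0.0625  0.5142  0.2656] th 0.7436395781268864
[ 0.4659  0.3954  1.2978 -0.0007  1.4436  0.433 ]
```

View pics/w8.png

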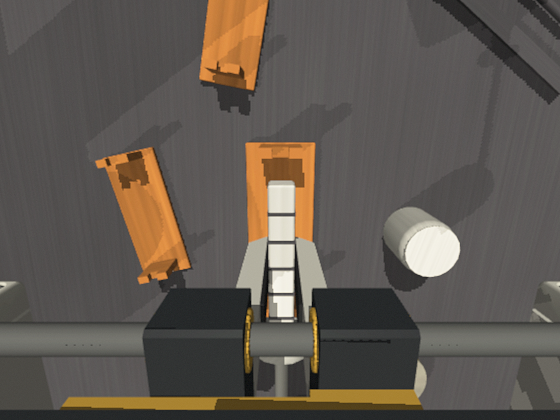

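View pics/s8.png

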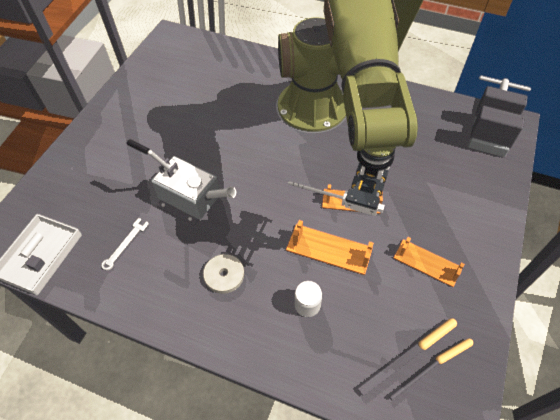

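```bash
cat >> h.py <<'E'
M=np.array([.5347,-.0495,.151]); TY=-.149; el=np.radians(40)
U=np.array([np.cos(el)*-np.sin(TY),np.cos(el)*np.cos(TY),np.sin(el)])
Yt=np.array([np.cos(TY),np.sin(TY),0]); 
RT=Ro.from_matrix(np.c_[U,Yt,np.cross(U,Yt)])
GX=0.0 # handle-centre offset along tool x from grasp point
def tcp_ins(s,R=RT):  # s: tip distance outside of the mouth along axis (neg=inside)
    h=M+U*(s+.191-GX)
    return h+R.apply([0,0,pinch_z])
E
python3 - <<'E'
from h import *
o=get_obs();R=Ro.from_euler('xyz',o["eef_rot"])
S=camera("scene");T=camera("top")
for n,x in (("tip",-.191),("collar",-.051),("hend",.045)):
    p=o["ee_pos"]+R.apply([x,0,-pinch_z]);print(n,p,proj(S,p),proj(T,p))
im=S["color"][:,:,::-1].copy();it=T["color"][:,:,::-1].copy()
cv2.imwrite("pics/s8c.png",np.hstack([cv2.resize(im[160:225,270:400],None,fx=3,fy=3,interpolation=2),cv2.resize(it[190:255,190:320],None,fx=3,fy=3,interpolation=2)]))
print("U",U)
for s in (.12,.03,0,-.14): print(s,tcp_ins(s),rel(tcp_ins(s),RT))
E
```

```text
tip [0.5298 0.1131 0.265 ] [286.8868 182.8573] [280.5213 207.5309]
collar [0.5252 0.253  0.2653] [342.631  198.4871] [226.5603 207.6005]
hend [0.5221 0.349  0.2655] [382.4112 209.6409] [189.3949 207.6484]
U [0.1137 0.7576 0.6428]
0.12 [0.5719 0.1981 0.3365] [-0.0404  0.4437  0.1111 -0.2141  0.0916 -0.1898]
0.03 [0.5616 0.1299 0.2787] [-0.0404  0.4437  0.1111 -0.3496  0.0667 -0.074 ]
0 [0.5582 0.1071 0.2594] [-0.0404  0.4437  0.1111 -0.3948  0.0584 -0.0354]
-0.14 [0.5423 0.0011 0.1694] [-0.0404  0.4437  0.1111 -0.6056  0.0196  0.1447]
```

View pics/s8c.png

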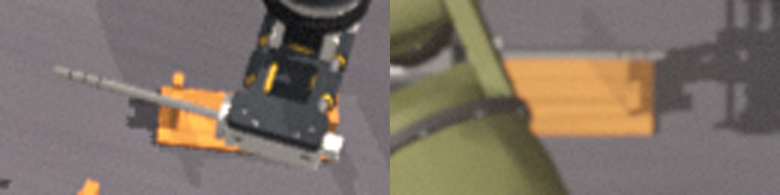

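The tip is where the grasp predicts (scene 288,183 vs 287,183) and the rod is level. Now to the pre-insertion pose on the tube axis.

>>> servo_tool --moves '[[[-0.005, 0.055, 0.014, -0.02, 0.01, -0.03, 1], [-0.01, 0.11, 0.028, -0.05, 0.02, -0.06, 1], [-0.015, 0.166, 0.042, -0.08, 0.035, -0.09, 1], [-0.02, 0.22, 0.055, -0.11, 0.046, -0.12, 1], [-0.025, 0.277, 0.07, -0.14, 0.057, -0.14, 1], [-0.03, 0.333, 0.083, -0.165, 0.07, -0.16, 1], [-0.035, 0.388, 0.097, -0.19, 0.08, -0.18, 1], [-0.04, 0.444, 0.111, -0.214, 0.092, -0.19, 1], [-0.04, 0.444, 0.111, -0.214, 0.092, -0.19, 1], [-0.04, 0.444, 0.111, -0.214, 0.092, -0.19, 1], [-0.04, 0.444, 0.111, -0.214, 0.092, -0.19, 1], [-0.04, 0.444, 0.111, -0.214, 0.092, -0.19, 1]]]'

```text
time_s: 17.35
ee_pos: [0.5717, 0.199, 0.3359]
eef_rot: [-3.14, -0.697, 1.422]
force: [-0.9, 0.2, -1.9]
grip_width: 0.0138
```

```bash
cat > chk.py <<'E'
from h import *
import sys
n=sys.argv[1]
o=get_obs();R=Ro.from_euler('xyz',o["eef_rot"]);print(o["time_s"],o["qpos"],o["force"],o["grip_width"])
tip=o["ee_pos"]+R.apply([-.191+GX,0,-pinch_z]);q=RT.inv().apply(tip-M)
print("tip rel mouth (axial,y,z)mm",q*1e3,"ang err",(RT.inv()*R).as_rotvec())
S=camera("scene");T=camera("top");W=camera("wrist")
print("tip px",proj(S,tip),proj(T,tip))
a=S["color"][:,:,::-1];b=T["color"][:,:,::-1]
cv2.imwrite(f"pics/{n}.png",np.hstack([cv2.resize(a[120:230,200:330],None,fx=3,fy=3,interpolation=2),cv2.resize(b[160:270,250:380],None,fx=3,fy=3,interpolation=2)]))
cv2.imwrite(f"pics/{n}w.png",W["color"][:,:,::-1])
E
python3 chk.py i1
```

```text
17.35 [-0.0175  0.2511  1.4273  0.7018  1.4061  0.031 ] [-0.9004  0.1944 -1.8971] 0.013758218693547436
tip rel mouth (axial,y,z)mm [120.3032  -0.1813   0.8578] ang err [ 0.0021 -0.0009 -0.0004]
tip px [257.8555 189.0425] [306.7781 203.8379]
```

View pics/i1.png

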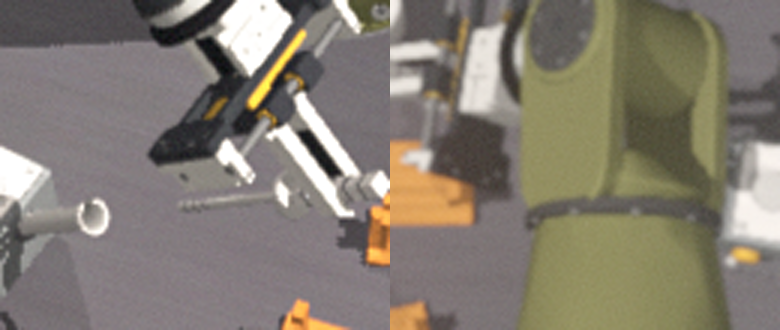

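View pics/i1w.png

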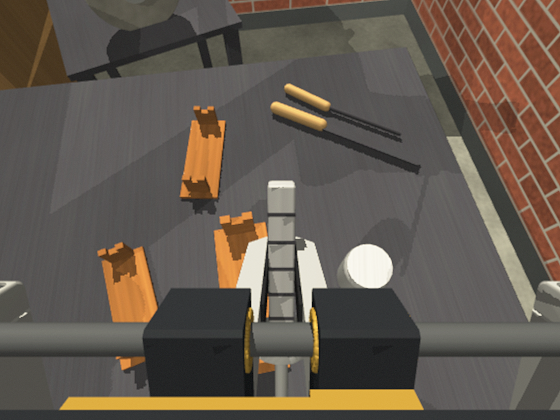

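Extended, the rod line passes through the mouth in the scene view (crop 93,217). I'll advance to 10 mm outside the mouth.

>>> servo_tool --moves '[[[-0.001, 0, 0, -0.03, 0, -0.001, 1], [-0.001, 0, 0, -0.06, 0, -0.001, 1], [-0.001, 0, 0, -0.09, 0, -0.002, 1], [-0.001, 0, 0, -0.12, 0, -0.002, 1], [-0.001, 0, 0, -0.15, 0, -0.002, 1], [-0.001, 0, 0, -0.18, 0, -0.002, 1], [-0.001, 0, 0, -0.2, 0, -0.002, 1], [-0.001, 0, 0, -0.22, 0, -0.002, 1], [-0.001, 0, 0, -0.22, 0, -0.002, 1], [-0.001, 0, 0, -0.22, 0, -0.002, 1]]]'

```text
time_s: 18.33
ee_pos: [0.5594, 0.1151, 0.2667]
eef_rot: [3.141, -0.698, 1.423]
force: [0.1, -0.0, -1.7]
grip_width: 0.0136
```

```bash
python3 chk.py i2
```

```text
18.3333 [-0.1746  0.2717  1.5622  0.7123  1.3863 -0.1912] [ 0.1196 -0.0047 -1.7448] 0.013588928810072435
tip rel mouth (axial,y,z)mm [10.8261  0.1245 -0.4541] ang err [-0.0001 -0.0001 -0.0008]
tip px [232.3151 191.5709] [333.9405 213.0655]
```

View pics/i2.png

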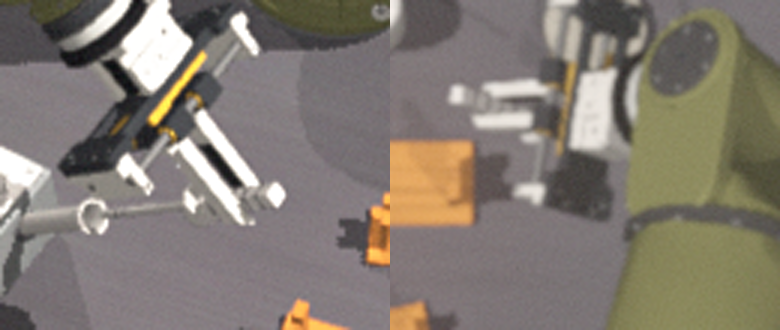

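The tip is at the mouth and centred (crop 107,211). I'll slide it in gently.

>>> servo_tool --moves '[[[0, 0, 0, -0.01, 0, 0.001, 1], [0, 0, 0, -0.02, 0, 0.001, 1], [0, 0, 0, -0.03, 0, 0.001, 1], [0, 0, 0, -0.04, 0, 0.001, 1], [0, 0, 0, -0.05, 0, 0.001, 1], [0, 0, 0, -0.06, 0, 0.001, 1], [0, 0, 0, -0.07, 0, 0.001, 1], [0, 0, 0, -0.08, 0, 0.001, 1]]]'

```text
time_s: 19.15
ee_pos: [0.5549, 0.085, 0.2407]
eef_rot: [3.14, -0.698, 1.424]
force: [0.0, 0.2, -3.1]
grip_width: 0.0133
```

```bash
python3 chk.py i3
```

```text
19.15 [-0.2314  0.2936  1.5963  0.711   1.3791 -0.2715] [ 0.0356  0.2429 -3.1276] 0.013309896829942906
tip rel mouth (axial,y,z)mm [-29.1569   0.41    -0.0937] ang err [-0.0005 -0.     -0.0019]
tip px [223.9472 192.6755] [342.8602 216.107 ]
```

View pics/i3.png

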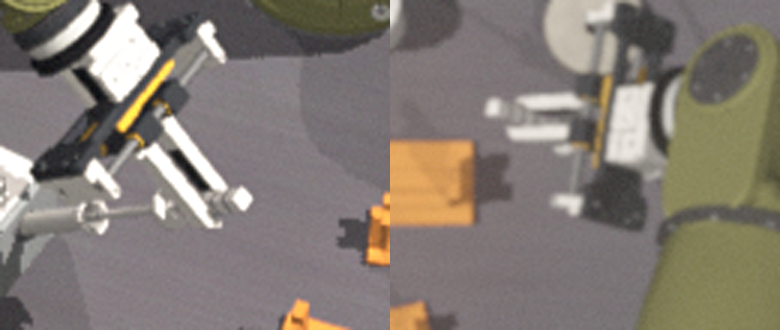

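It is inside with no side force. Continuing.

>>> servo_tool --moves '[[[0, 0, 0, -0.015, -0.0005, 0, 1], [0, 0, 0, -0.03, -0.0005, 0, 1], [0, 0, 0, -0.045, -0.0005, 0, 1], [0, 0, 0, -0.06, -0.0005, 0, 1], [0, 0, 0, -0.075, -0.0005, 0, 1], [0, 0, 0, -0.09, -0.0005, 0, 1], [0, 0, 0, -0.1, -0.0005, 0, 1]]]'

```text
time_s: 19.88
ee_pos: [0.549, 0.0465, 0.2079]
eef_rot: [3.141, -0.698, 1.423]
force: [0.9, 0.2, -1.3]
grip_width: 0.0135
```

```bash
python3 chk.py i4
```

```text
19.8833 [-0.3035  0.3311  1.6276  0.705   1.3711 -0.3684] [ 0.8927  0.2186 -1.3336] 0.013528509275438241
tip rel mouth (axial,y,z)mm [-80.046   -0.0304   0.0389] ang err [-0.0002  0.     -0.0007]
tip px [213.935  193.7255] [353.7071 220.0516]
```

View pics/i4.png

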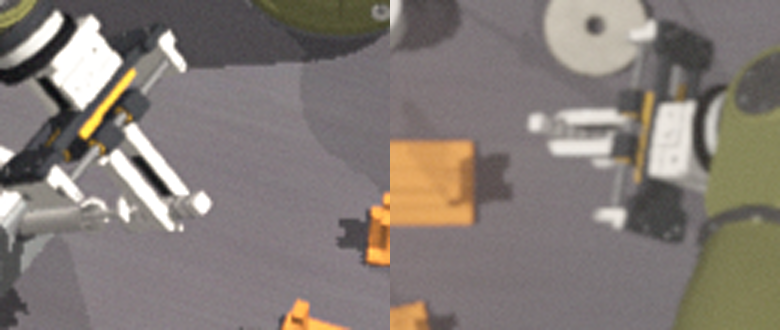

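Free so far, with 60 mm to go. I'll take 45 mm, then creep.

>>> servo_tool --moves '[[[0, 0, 0, -0.012, 0, 0, 1], [0, 0, 0, -0.025, 0, 0, 1], [0, 0, 0, -0.038, 0, 0, 1], [0, 0, 0, -0.051, 0, 0, 1], [0, 0, 0, -0.064, 0, 0, 1], [0, 0, 0, -0.077, 0, 0, 1], [0, 0, 0, -0.09, 0, 0, 1], [0, 0, 0, -0.1, 0, 0, 1]]]'

```text
time_s: 20.7
ee_pos: [0.5433, 0.0086, 0.1757]
eef_rot: [3.141, -0.698, 1.422]
force: [0.8, -0.6, -1.4]
grip_width: 0.0138
```

>>> servo_tool --moves '[[[0, 0, 0, -0.004, 0, 0, 1], [0, 0, 0, -0.008, 0, 0, 1], [0, 0, 0, -0.012, 0, 0, 1], [0, 0, 0, -0.016, 0, 0, 1]]]'

```text
time_s: 21.03
ee_pos: [0.5425, 0.0025, 0.1706]
eef_rot: [3.141, -0.698, 1.423]
force: [-0.5, 1.2, -2.0]
grip_width: 0.0135
```

```bash
python3 chk.py i5
```

```text
21.0333 [-0.3846  0.387   1.6459  0.6934  1.3618 -0.4748] [-0.5315  1.194  -2.0138] 0.013546375924308315
tip rel mouth (axial,y,z)mm [-138.1632    0.0532   -0.0224] ang err [-0.0004  0.0001 -0.0006]
tip px [203.0235 194.9444] [365.4862 224.1225]
```

View pics/i5.png

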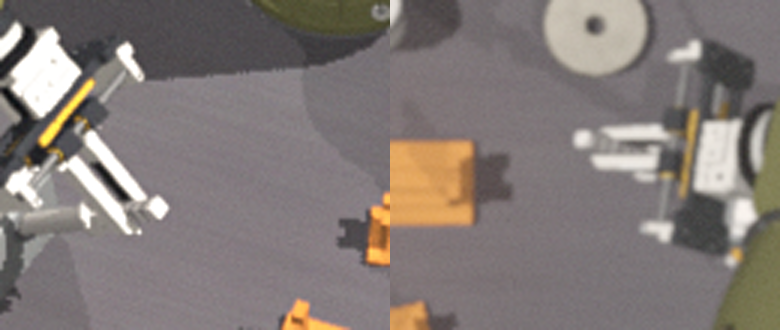

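>>> servo_tool --moves '[[[0, 0, 0, -0.002, 0, 0, 1], [0, 0, 0, -0.004, 0, 0, 1], [0, 0, 0, -0.006, 0, 0, 1], [0, 0, 0, -0.006, 0, 0, 1]]]'

```text
time_s: 21.52
ee_pos: [0.5423, 0.0011, 0.1694]
eef_rot: [3.14, -0.7, 1.423]
force: [-0.0, 6.6, 3.5]
grip_width: 0.0135
```

```bash
python3 chk.py i6; python3 -c "
from h import *
print(get_obs()['force']@U)"
```

```text
21.5167 [-0.3878  0.3897  1.6461  0.6946  1.3625 -0.4799] [-0.0213  6.5749  3.5013] 0.013450428469181135
tip rel mouth (axial,y,z)mm [-140.0049    0.2305    0.3639] ang err [-0.0003  0.0022 -0.0012]
tip px [202.7397 195.1178] [365.7558 224.1901]
7.840992418490896
```

Contact comes at exactly 140 mm depth. I'll press a little more to be sure it is seated.

>>> servo_tool --moves '[[[0, 0, 0, -0.003, 0, 0, 1], [0, 0, 0, -0.004, 0, 0, 1], [0, 0, 0, -0.004, 0, 0, 1], [0, 0, 0, -0.004, 0, 0, 1]]]'

```text
time_s: 22.0
ee_pos: [0.5423, 0.0011, 0.1695]
eef_rot: [3.139, -0.703, 1.426]
force: [-0.2, 10.9, 6.9]
grip_width: 0.0135
```

```bash
python3 chk.py i7; python3 -c "
from h import *
print(get_obs()['force']@U)
S=camera('scene');cv2.imwrite('pics/i7z.png',cv2.resize(S['color'][170:220,200:270,::-1],None,fx=8,fy=8,interpolation=2))"
```

```text
22.0 [-0.3889  0.3907  1.6459  0.6968  1.3641 -0.4834] [-0.1596 10.887   6.876 ] 0.013509157397185436
tip rel mouth (axial,y,z)mm [-140.0553    0.5711    0.8745] ang err [ 0.0001  0.005  -0.0029]
tip px [202.7749 195.3247] [365.6496 224.0831]
12.614682383889027
```

View pics/i7z.png

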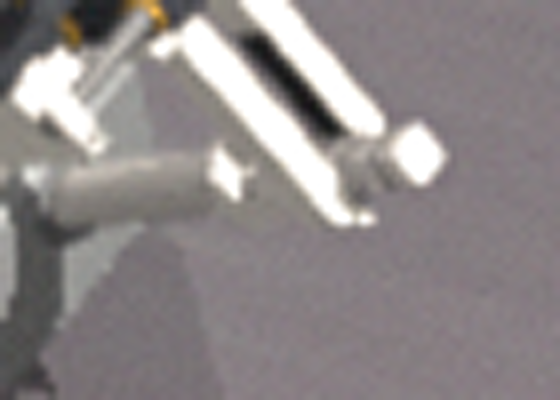

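The collar sits on the mouth: more push gives more force and no travel. I'll draw it out along the axis.

>>> servo_tool --moves '[[[-0.001, -0.003, 0.002, 0.01, -0.001, -0.002, 1], [-0.001, -0.003, 0.002, 0.03, -0.001, -0.002, 1], [-0.001, -0.003, 0.002, 0.055, -0.001, -0.001, 1], [-0.001, -0.003, 0.002, 0.08, -0.001, -0.001, 1], [-0.001, -0.003, 0.002, 0.105, -0.001, -0.001, 1], [-0.001, -0.003, 0.002, 0.13, -0.001, -0.001, 1], [-0.001, -0.003, 0.002, 0.155, -0.001, 0, 1], [-0.001, -0.003, 0.002, 0.18, -0.001, 0, 1], [-0.001, -0.003, 0.002, 0.2, -0.001, 0, 1]]]'

```text
time_s: 22.95
ee_pos: [0.553, 0.0778, 0.2352]
eef_rot: [3.139, -0.698, 1.422]
force: [1.3, -0.7, -1.6]
grip_width: 0.0137
```

```bash
python3 chk.py o1; python3 -c "
from h import *
for s in (0,.08,.12): print(s,rel(tcp_ins(s),RT))"
```

```text
22.95 [-0.2455  0.2967  1.6058  0.7107  1.3772 -0.2889] [ 1.3109 -0.6712 -1.6215] 0.013656621237187977
tip rel mouth (axial,y,z)mm [-38.359   -0.7433  -0.5909] ang err [-0.0017  0.0003 -0.0005]
tip px [222.1947 192.4605] [344.9449 217.192 ]
0 [ 0.001  -0.0001  0.0007  0.0787  0.0017  0.0012]
0.08 [ 0.001  -0.0001  0.0007  0.2387  0.0019  0.0012]
0.12 [ 0.001  -0.0001  0.0007  0.3187  0.002   0.0012]
```

>>> servo_tool --moves '[[[0.001, 0, 0, 0.025, 0.0015, 0.001, 1], [0.001, 0, 0, 0.05, 0.0015, 0.001, 1], [0.001, 0, 0, 0.08, 0.0015, 0.001, 1], [0.001, 0, 0, 0.11, 0.0015, 0.001, 1], [0.001, 0, 0, 0.14, 0.0015, 0.001, 1], [0.001, 0, 0, 0.18, 0.0015, 0.001, 1], [0.001, 0, 0, 0.22, 0.0015, 0.001, 1], [0.001, 0, 0, 0.26, 0.0015, 0.001, 1], [0.001, 0, 0, 0.3, 0.0015, 0.001, 1], [0.001, 0, 0, 0.3, 0.0015, 0.001, 1]]]'

```text
time_s: 23.93
ee_pos: [0.5708, 0.193, 0.3331]
eef_rot: [3.137, -0.699, 1.427]
force: [-0.2, -0.1, -1.0]
grip_width: 0.0137
```

```bash
python3 chk.py o2; python3 -c "
from h import *
print(rel([.5,.30,.40],down(np.pi/2+.033)))"
```

```text
23.9333 [-0.0291  0.2476  1.4387  0.7048  1.404   0.0127] [-0.2292 -0.1428 -0.9855] 0.013717723736826268
tip rel mouth (axial,y,z)mm [113.8722   0.5323  -0.5266] ang err [-0.0013  0.0011 -0.0044]
tip px [255.8035 189.0276] [308.8471 204.1556]
[ 0.04   -0.443  -0.1107  0.2403 -0.1715  0.0181]
```

View pics/o2.png

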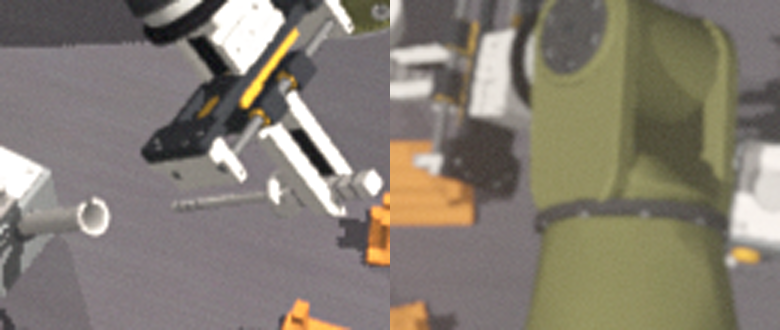

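The rod is fully out. Now I level it, higher and away from the tube.

>>> servo_tool --moves '[[[0.005, -0.055, -0.014, 0.04, -0.02, 0.002, 1], [0.01, -0.11, -0.028, 0.08, -0.04, 0.004, 1], [0.015, -0.166, -0.042, 0.11, -0.06, 0.007, 1], [0.02, -0.22, -0.055, 0.14, -0.085, 0.01, 1], [0.025, -0.277, -0.07, 0.17, -0.11, 0.012, 1], [0.03, -0.333, -0.083, 0.2, -0.13, 0.015, 1], [0.035, -0.388, -0.097, 0.22, -0.15, 0.018, 1], [0.04, -0.443, -0.111, 0.24, -0.17, 0.018, 1], [0.04, -0.443, -0.111, 0.24, -0.17, 0.018, 1], [0.04, -0.443, -0.111, 0.24, -0.17, 0.018, 1], [0.04, -0.443, -0.111, 0.24, -0.17, 0.018, 1], [0.04, -0.443, -0.111, 0.24, -0.17, 0.018, 1]]]'

```text
time_s: 25.08
ee_pos: [0.5012, 0.2985, 0.3992]
eef_rot: [-3.141, -0.001, 1.602]
force: [-0.5, -0.2, -2.1]
grip_width: 0.0134
```

>>> servo_tool --moves '[[[0, 0, 0, 0, 0, 0, 1], [0, 0, 0, 0, 0, 0, 1], [0, 0, 0, 0, 0, 0, 1], [0, 0, 0, 0, 0, 0, 1], [0, 0, 0, 0, 0, 0, 1], [0, 0, 0, 0, 0, 0, 1]]]'

```text
time_s: 25.58
ee_pos: [0.5012, 0.2985, 0.3993]
eef_rot: [-3.141, -0.001, 1.602]
force: [-0.3, -1.4, -2.9]
grip_width: 0.0135
```

```bash
python3 - <<'E'
from h import *
o=get_obs();R=Ro.from_euler('xyz',o["eef_rot"]);print(o["time_s"],o["ee_pos"],o["eef_rot"],o["grip_width"],o["joint_vel"])
S=camera("scene")
for x in (-.191,-.051,.045): p=o["ee_pos"]+R.apply([x,0,-pinch_z]);print(p,proj(S,p))
cv2.imwrite("pics/f.png",S["color"][:,:,::-1])
cv2.imwrite("pics/fz.png",cv2.resize(S["color"][120:220,270:420,::-1],None,fx=5,fy=5,interpolation=2))
E
```

```text
25.5833 [0.5012 0.2985 0.3993] [-3.1407 -0.0007  1.6023] 0.013460287131929698 [ 0.0019  0.0013 -0.0007 -0.0008 -0.0005  0.0013]
[0.5073 0.1076 0.4179] [288.0073 132.4818]
[0.5029 0.2475 0.418 ] [350.163  148.7116]
[0.4998 0.3435 0.4181] [394.7154 160.3448]
```

View pics/f.png

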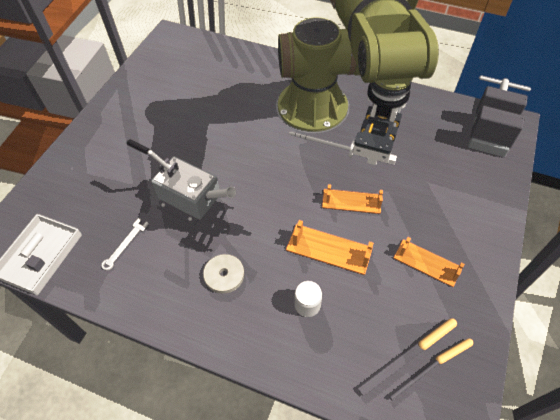

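View pics/fz.png

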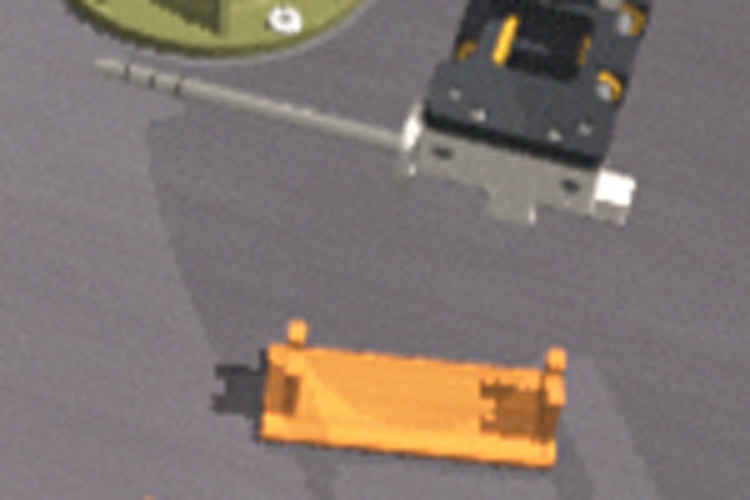

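The rod is level (tip at 289,133; 288,132 predicted), about 0.42 m up and still. The lever is at rest and the bystanders are where they were. Handing in.

```bash
python3 -c "
from station import hand_in
print(hand_in())"
```

```text
the job is handed in; nothing more can be done
None
```

The job is done and handed in at about 25.6 s of the 72 s allowed; `hand_in()` gives no verdict.

- **Pump:** I pulled the lever to its hard stop. The force rose to about 30 N at roughly 0.957 rad by my estimate. I eased it back over about 4 s, still gripped, until it pressed on the rest stop. I let go only there, and the wrist picture showed the lever at rest.
- **Rod:** I took it by the handle from the largest rack and slid it down the tube until the collar stopped at 140 mm. A harder push, up to 13 N, moved it no further. I then drew it fully out along the tube's axis.
- **Last check:**
  - The rod is gripped (opening 13.5 mm), level to about 0.001 rad, about 0.42 m above the bench and still. Its tip is about 0.3 m from the tube's mouth.
  - The last scene picture shows the wheel, tin and spanner where they were.
- **Disagreements:** In the last scene picture the tip is about 1.4 pixels (3–4 mm) from where the grasp predicts it. Earlier the scene and top views erred in opposite directions, so I took that as picture noise. The lubricator's yaw also came out between about -0.12 and -0.17 rad depending on the edge used. The rod went in without side force at -0.149. No check failed.

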